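# Take one post insulator from its barred cradle and stand it for test

## Robot

A 7-joint arm with a two-finger parallel gripper is mounted at the origin on the work surface. World frame = base frame: x ahead of the robot, y to its left, z up, the work surface at z = 0. Lengths are in m, angles in degrees, forces in N, time in s.
With the tool pointing down it reaches from about 0.425 to 0.975 m from the base axis. Payload 16.7 kg.
Tool frame: the origin (TCP) lies midway between the tips of the shut fingers; the grasp point (between the pads) lies 19 mm behind it; z points along the fingers, y is the direction in which the jaws open and shut (so a half turn about z gives the same grasp; the last joint's range is limited). The gripper opens to 85 mm and grips with 20 to 120 N. Pads are 22 mm wide; open, the fingers measure 114 mm over their backs; the gripper's body (76 mm by 85 mm) begins 54 mm behind the grasp point. The pads swing forward as they close: fully open they stand 13 mm farther back than shut.
Start: joints at [56.694, 24.414, 4.234, 92.017, -1.954, 63.644, -3.845], TCP at [0.282, -0.613, 0.231] pointing down, gripper open.
Joint ranges: [-163.25, 163.25], [-28.42, 122.38], [-70.27, 78.77], [12.13, 141.07], [-58.53, 238.53], [9.26, 117.41], [-156.51, 156.51]. Speed limits (degrees/s): [108.29, 108.29, 136.94, 136.94, 172.46, 172.46, 172.46].

## Interface

Orientations are given as [roll, pitch, yaw] about the fixed x, y, z axes, in that order (R = Rz(yaw) Ry(pitch) Rx(roll)).
In Python, from plant import ctrl, get_image, ticket gives the robot as it stands.
- The arm moves only by the tool play_rows, never from a script. Its argument "deltas" is a list of rows, each an object of numbers: "fingers": the opening, from -1 (shut) to 1 (fully open); "tx", "ty", "tz": the shift along the tool's x, y, z in m; "twist": the turn about the tool's z in degrees. In form: [{"fingers": .., "tx": .., "ty": .., "tz": .., "twist": ..}, ...]. A call has exactly 10 rows; each row is the pose to reach, as a shift and turn from the pose measured when the call began, along the tool's axes at that moment; what a row does not reach only later rows make up. A row lasts 1/8 s, in which the tool goes at most 62.5 mm and 10.7 degrees, less where a joint would pass 70% of its speed; a pose out of reach is approached as far as the arm can. A call with a gripper value outside its range is refused whole. The fingers move at their own pace and stop on an object; "newtons" is the grip in N (left out, the last holds). Time passes only in rows, so rows that repeat a pose let the fingers close, or fill a call up. It gives the time, the measured TCP pose, the force and the opening at its end, in the units of the state.
- ctrl.get_state(): the state, without advancing time (a new reading comes with each control period).
- get_image(name): name is "scene" or "top" or "wrist"; returns a dict with "frame" (400x640x3 uint8, red, green, blue), "depth" (400x640 float32, m along the optical axis (not along the pixel's ray), 0 where there is no reading), "intrinsics" (3x3 intrinsics, pixels), "R" (3x3) and "t" (3): a world point X has camera coordinates R X + t. Camera axes: x right, y down, z forward; pixel columns grow to the right and rows downward; lengths in m; the calibration is good to about 2 mm. The wrist camera is an equidistant fisheye: a pixel r from the principal point sees the ray r / f radians off the axis. A picture is of the moment at which its call begins.
- ticket.hand_in(): hands the job in, once; it reports no verdict.
The state is a dict: "t": time; "joint_positions": joint angles; "joint_velocities": joint speeds; "joint_torque": joint torques, N m; "eef_pos": TCP position; "eef_rot": TCP orientation; "force": force on the tool from outside, world axes, zero at the start; "ft_torque": the same for the moment, N m; "gripper_width": finger opening in m.
Only numpy, scipy, OpenCV 4.12 (cv2) and the standard library are available. Lean on these libraries where they do the work, as an engineer would, in place of code of your own. Each camera call takes 0.05 s, during which the arm holds its last target. There are 200 camera calls.

## Task

Lift the retaining bar out of its two open brackets on the insulator cradle and lay it on the rubber mat, then lift out the ribbed insulator, lay it down on the mat beside the bar and let go. Take the insulator again so that you can stand it upright on its end on the steel earth plate, about the middle. Set the bar back into both brackets so that it holds the smooth insulator, which stays in its place all the while.

Things in the scene. Friction and masses are not known exactly. Their poses are not given: they have to be found in the camera images.
- cradle: Fixed grey steel cradle, base 164 x 204 x 8 mm, origin under its centre, on the bench, z up. Two insulators lie along its x axis at y = +38 and -38 mm, axes 28 mm above the bench; either may be the ribbed one. End plates at x = +-74 to 80 mm stand 68 mm above the bench, so a piece is taken straight up by its middle; beside it are 30 mm to the bracket, 36 mm to the other piece.
- cradle_seat (a point): Mid-way between the two brackets, at the level of their slots' floors, 51 mm above the bench; axes as the cradle's. The brackets are fixed steel forks 6 mm thick at y = +-88 to 94 mm, x within +-31 mm, each with an open-topped slot 28 mm wide (along x) whose lips spread outward; top 73 mm above the bench.
- bar_mid (a point): Middle of the underside of the loose retaining bar: steel flat 210 mm long (its y axis), 20 wide (x), 10 high (z), about 0.35 kg, with a bow handle on top. In place its ends lie in the two bracket slots, this point at cradle_seat, 3 mm above the middle of both insulators.
- bar_grip (a point): Centre of the bar's black handle grip, 42 mm above the bar's underside: 84 mm long (along y), 14 x 14 mm across, ends on two 10 mm posts; 25 mm clear height between it and the bar. The same axes as the bar.
- ribbed_center (a point): Centre of the ribbed porcelain insulator: white barrel with six ribs, 40 mm across the ribs, between two square metal ends 40 x 40 x 10 mm; 140 mm long over all along its own x axis, both ends alike, about 0.36 kg. Starts lying along the cradle's x axis, z up. Its square ends keep it from rolling.
- smooth_center (a point): Centre of the smooth porcelain insulator: the same size, shape and material but a plain barrel without ribs; it shares the cradle and stays there.
- mat_top (a point): Centre of the top of the fixed black rubber mat, 210 (x) x 240 (y) mm, 4 mm above the bench; z up. Room for the bar and an insulator side by side, both along y, at x about +58 and -48 mm.
- plate_top (a point): Centre of the top of the fixed bare steel earth plate, 140 x 140 mm, 8 mm above the bench; z up. A terminal post of 8 mm radius stands 20 mm high at x = +60, y = +60 mm of it.
Not all that is in view belongs to the job. There is more than one size of the part that bears plate_top; the job needs the smaller. There is more than one size of the part that bears bar_mid; the job needs the larger.

How it is judged (in metres and radians):
On the way, in this order (a step that is already met when the one before it is completed fails the run):
1. the retaining bar lies on the rubber mat, let go (x of bar_mid in the frame of mat_top between -0.105 and 0.105 m and y of bar_mid in the frame of mat_top between -0.12 and 0.12 m and z of bar_mid in the frame of mat_top between -0.005 and 0.03 m and contact force between the fingers and bar below 0.1 N and linear speed of bar below 0.02 m/s and angular speed of bar below 0.2 rad/s), for 0.2 s.
2. the ribbed insulator lies on the rubber mat, let go (x of ribbed_center in the frame of mat_top between -0.105 and 0.105 m and y of ribbed_center in the frame of mat_top between -0.12 and 0.12 m and angle between ribbed_center's own x axis and vertical between 1.42 and 1.72 rad and z of ribbed_center in the frame of mat_top below 0.03 m and contact force between the fingers and ribbed below 0.1 N and linear speed of ribbed below 0.02 m/s and angular speed of ribbed below 0.2 rad/s), for 0.2 s.
3. the ribbed insulator stands upright on the earth plate, let go ((angle between ribbed_center's own x axis and vertical below 0.08 rad or angle between ribbed_center's own x axis and vertical above 3.0616 rad) and x of ribbed_center in the frame of plate_top between -0.045 and 0.045 m and y of ribbed_center in the frame of plate_top between -0.045 and 0.045 m and z of ribbed_center in the frame of plate_top between 0.064 and 0.076 m and contact force between the fingers and ribbed below 0.1 N and linear speed of ribbed below 0.02 m/s and angular speed of ribbed below 0.2 rad/s), for 0.2 s.
At the end, for the whole second after the job is handed in: Ribbed insulator upright on the earth plate (within 0.08 rad, 45 mm of its middle along each axis); bar in both slots (within 8 mm across, 15 mm along, 4 mm in height, 0.1 rad); both let go and at rest; smooth insulator within 15 mm of its start (all of step 3 and x of bar_mid in the frame of cradle_seat between -0.008 and 0.008 m and y of bar_mid in the frame of cradle_seat between -0.015 and 0.015 m and z of bar_mid in the frame of cradle_seat between -0.004 and 0.004 m and angle between the y axis of bar_mid and the y axis of cradle_seat, either way round below 0.1 rad and angle between bar_mid's own z axis and vertical below 0.15 rad and contact force between the fingers and bar below 0.1 N and linear speed of bar below 0.02 m/s and angular speed of bar below 0.2 rad/s and distance of smooth_center from where it was at the start of the episode below 0.015 m); the robot touches nothing.
It fails at once if the smooth insulator is taken or knocked out of its place (distance of smooth_center from where it was at the start of the episode above 0.03 m).
It also fails if it takes over 69 s, if anything falls off the work surface, if the arm or the gripper's body presses on something with over 40 N, if the wrist force passes 120 N, or if a joint passes its speed limit or range.

## Working session

There is one attempt and no reset: what is moved stays moved. The work goes in short steps, Python scripts to look and compute and a tool call to move; the robot and the scene stay as the last step left them, time stands still between calls to the robot, and variables do not carry over. Pictures are saved under pics/ and viewed, about 8 in all and at most 12, crops included, and the job is handed in when it is done.

Besides the shell and the picture viewer there is one more tool, called after "Call:" as name(argument=value, ...), one argument or row to a line, values as JSON. play_rows: Moves the arm, as the interface text tells. Its arguments: {"type":"object","properties":{"deltas":{"type":"array","items":{"type":"object","properties":{"fingers":{"type":"number"},"tx":{"type":"number"},"ty":{"type":"number"},"tz":{"type":"number"},"twist":{"type":"number"}}}},"newtons":{"type":"number"}},"required":["deltas"]}

```bash
ls; mkdir -p pics; cat > h.py <<'E'
import numpy as np, cv2
from plant import ctrl, get_image, ticket
from scipy.spatial.transform import Rotation as Ro
def snap(name):
    g=get_image(name); np.savez(''+name+'.npz',**g); return g
def pts(g):
    d=np.asarray(g['depth'],float);K=g['intrinsics'];v,u=np.mgrid[:d.shape[0],:d.shape[1]]
    c=np.stack([(u-K[0,2])/K[0,0]*d,(v-K[1,2])/K[1,1]*d,d],-1)
    P=(c-g['t'])@g['R'];P[d<=0]=np.nan;return P
def save(f,p): cv2.imwrite(p,cv2.cvtColor(np.ascontiguousarray(f),cv2.COLOR_RGB2BGR))
E
python3 - <<'E'
from h import *
s=ctrl.get_state();print(s['t'],s['eef_pos'],s['eef_rot'],s['gripper_width'])
for n in('scene','top'):
    g=snap(n);save(g['frame'],f'pics/{n}0.png');print(g['intrinsics'],g['R'],g['t'])
E
```

```text
pics
0.0 [ 0.28227259 -0.61267741  0.23058256] [-1.79922450e+02  5.74222772e-03  2.47377764e+01] 0.08539220792813058
[[470.942579     0.         317.89602381]
 [  0.         470.942579   195.90950052]
 [  0.           0.           1.        ]] [[-0.47925729  0.87762912 -0.00892084]
 [ 0.74791501  0.40306178 -0.52741287]
 [-0.45927724 -0.2594385  -0.84956229]] [ 0.20645245 -0.26545366  1.70185145]
[[368.83672165   0.         317.1807281 ]
 [  0.         368.83672165 197.330393  ]
 [  0.           0.           1.        ]] [[ 2.35484772e-02 -9.99721109e-01  1.78147876e-03]
 [-9.97778226e-01 -2.36137255e-02 -6.22977064e-02]
 [ 6.23223995e-02 -3.10504601e-04 -9.98056022e-01]] [0.01930961 0.43173317 1.07088065]
```

View pics/scene0.png

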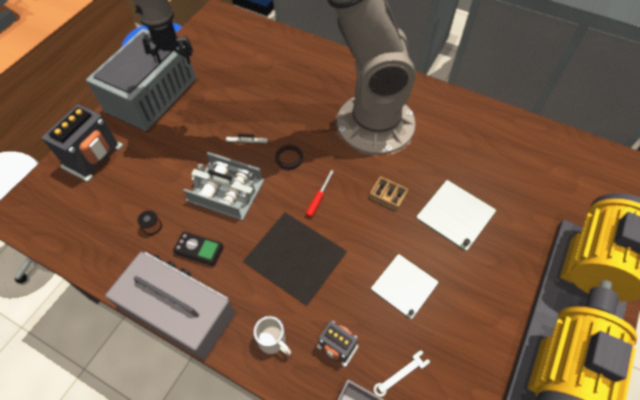

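View pics/top0.png

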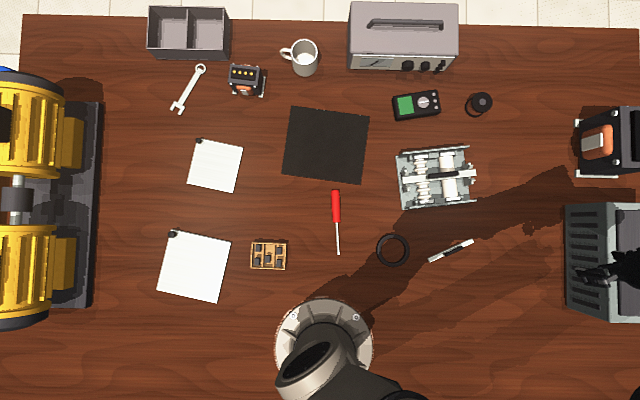

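The scene shows the cradle with its bar at about (225,185), the mat at (295,257) and the small plate at (405,285). In the top view they are at (435,177), (325,145) and (215,165). Next I'll measure them.

```bash
python3 - <<'E'
from h import *
g=dict(np.load('top.npz'));P=pts(g);f=g['frame'];hsv=cv2.cvtColor(f,cv2.COLOR_RGB2HSV)
def rect(m,box,z):
    mm=np.zeros(m.shape,np.uint8);u0,v0,u1,v1=box;mm[v0:v1,u0:u1]=m[v0:v1,u0:u1]
    n,l,s,_=cv2.connectedComponentsWithStats(mm);i=1+np.argmax(s[1:,4]);v,u=np.where(l==i)
    # intersect rays with plane z
    K=g['intrinsics'];c=np.stack([(u-K[0,2])/K[0,0],(v-K[1,2])/K[1,1],np.ones(len(u))],-1)@g['R'];o=-g['R'].T@g['t']
    X=o+c*((z-o[2])/c[:,2])[:,None]
    r=cv2.minAreaRect((X[:,:2]*1000).astype(np.float32));print(np.round(r[0],1),np.round(r[1],1),round(r[2],1),np.round(cv2.boxPoints(r)).tolist());return X
rect(hsv[...,2]<60,(270,95,380,195),.004)
w=(hsv[...,1]<60)&(hsv[...,2]>150)
rect(w,(180,130,250,200),.008); rect(w,(145,222,240,310),.008)
z=P[...,2];b=(slice(135,220),slice(385,490))
print(np.nanmin(z),np.round(np.nanpercentile(z[b],[5,50,95,99]),3))
H=np.zeros(z.shape,bool);H[b]=z[b]>.03
for lo,hi in((.03,.06),(.06,.08),(.08,.12)):
    m=np.zeros(z.shape,bool);m[b]=(z[b]>lo)&(z[b]<hi);X=P[m]
    r=cv2.minAreaRect((X[:,:2]*1000).astype(np.float32));print(lo,len(X),np.round(r[0],1),np.round(r[1],1),round(r[2],1))
    if lo>.07:print(np.round(np.median(X,0),4), np.round(X.max(0)-X.min(0),3))
big=cv2.resize(f[135:220,385:490],None,fx=7,fy=7,interpolation=cv2.INTER_CUBIC);save(big,'pics/c1.png')
E
```

```text
[590.6   9.5] [237.3 209.4] 83.4 [[473.0, -96.0], [681.0, -120.0], [708.0, 115.0], [500.0, 140.0]]
[520.5 336.6] [141.5 140.1] 79.2 [[438.0, 280.0], [576.0, 254.0], [603.0, 393.0], [465.0, 419.0]]
[222.8 386.7] [182.3 180.7] 78.9 [[117.0, 315.0], [294.0, 280.0], [329.0, 459.0], [152.0, 494.0]]
-0.7691176912127746 [-0.004  0.002  0.065  0.098]
0.03 1662 [ 492.5 -314.1] [157.2 210.1] 6.8
0.06 565 [ 495.2 -314.1] [160.3 207.8] 7.5
0.08 162 [ 496.8 -312.1] [14.3 81.5] 7.8
[ 0.4959 -0.3106  0.0981] [0.021 0.081 0.024]
```

View pics/c1.png

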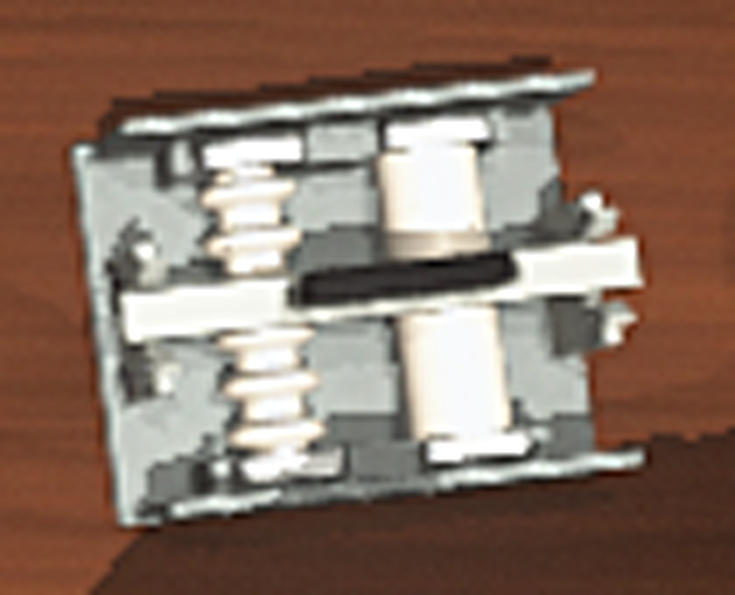

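The crop shows the ribbed piece on the left, which is the cradle's +y side. The smooth one is on the right, the bar runs from (125,315) to (640,260), and the handle is at (400,275). The cradle yaw is about 7.5°. I'll go above the handle.

```bash
cat >> h.py <<'E'
def go(x,y,z,yaw):
    s=ctrl.get_state();R=Ro.from_euler('xyz',s['eef_rot'],degrees=True)
    d=R.inv().apply(np.array([x,y,z])-s['eef_pos']);tw=(s['eef_rot'][2]-yaw+180)%360-180
    print('t%.2f'%s['t'],'pos',np.round(s['eef_pos'],4),np.round(s['eef_rot'],1),'w%.4f'%s['gripper_width'],'F',np.round(s['force'],1),'-> tx,ty,tz,tw',np.round(d,4),round(tw,1))
E
python3 -c "
from h import *
go(.4965,-.312,.19,97.5);go(.4965,-.312,.076,97.5)"
```

```text
t0.10 pos [ 0.2824 -0.6127  0.2307] [-179.9    0.    24.7] w0.0855 F [-0.3  0.3 -0.2] -> tx,ty,tz,tw [ 0.3203 -0.1835  0.0409] -72.8
t0.10 pos [ 0.2824 -0.6127  0.2307] [-179.9    0.    24.7] w0.0855 F [-0.3  0.3 -0.2] -> tx,ty,tz,tw [ 0.3204 -0.1833  0.1549] -72.8
```

Call:
play_rows(
  deltas=[
    {"fingers": 1,"tx": 0.04,"ty": -0.023,"tz": 0,"twist": -9},
    {"fingers": 1,"tx": 0.09,"ty": -0.05,"tz": 0,"twist": -18},
    {"fingers": 1,"tx": 0.14,"ty": -0.08,"tz": 0,"twist": -27},
    {"fingers": 1,"tx": 0.19,"ty": -0.109,"tz": 0,"twist": -36},
    {"fingers": 1,"tx": 0.24,"ty": -0.137,"tz": 0.01,"twist": -45},
    {"fingers": 1,"tx": 0.28,"ty": -0.16,"tz": 0.02,"twist": -54},
    {"fingers": 1,"tx": 0.31,"ty": -0.178,"tz": 0.03,"twist": -63},
    {"fingers": 1,"tx": 0.3203,"ty": -0.1835,"tz": 0.041,"twist": -72.8},
    {"fingers": 1,"tx": 0.3203,"ty": -0.1835,"tz": 0.041,"twist": -72.8},
    {"fingers": 1,"tx": 0.3203,"ty": -0.1835,"tz": 0.041,"twist": -72.8},
  ],
  newtons=60,
)

```text
t: 1.35
eef_pos: [0.4959, -0.3129, 0.1901]
eef_rot: [-180.0, -0.1, 97.2]
force: [0.4, -0.7, 0.2]
gripper_width: 0.0851
```

```bash
python3 -c "
from h import *
g=snap('wrist');save(g['frame'],'pics/w1.png');print(g['intrinsics'][0])
go(.4965,-.312,.076,97.5)"
```

```text
[309.70691629   0.         327.15044424]
t1.40 pos [ 0.4959 -0.313   0.1902] [-180.    -0.    97.3] w0.0852 F [-0.3  0.1  0.5] -> tx,ty,tz,tw [0.0009 0.0007 0.1142] -0.2
```

View pics/w1.png

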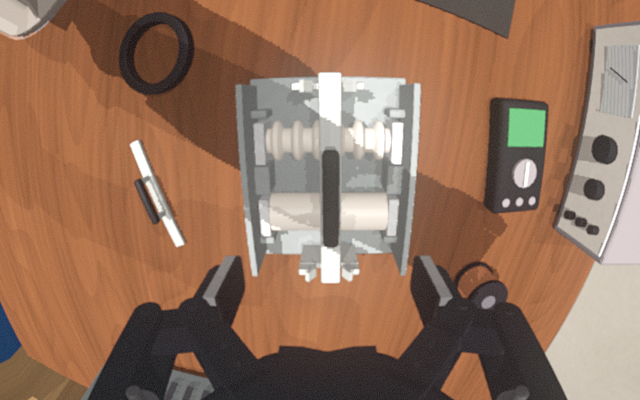

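The wrist view shows the bar upright in the picture, from (331,75) to (330,283), midway between the fingers, so it is aligned. I'll descend and grip.

Call:
play_rows(
  deltas=[
    {"fingers": 1,"tx": 0.001,"ty": 0,"tz": 0.04},
    {"fingers": 1,"tx": 0.001,"ty": 0,"tz": 0.08},
    {"fingers": 1,"tx": 0.001,"ty": 0,"tz": 0.105},
    {"fingers": 1,"tx": 0.001,"ty": 0,"tz": 0.114},
    {"fingers": 1,"tx": 0.001,"ty": 0,"tz": 0.114},
    {"fingers": -1,"tx": 0.001,"ty": 0,"tz": 0.114},
    {"fingers": -1,"tx": 0.001,"ty": 0,"tz": 0.114},
    {"fingers": -1,"tx": 0.001,"ty": 0,"tz": 0.114},
    {"fingers": -1,"tx": 0.001,"ty": 0,"tz": 0.114},
    {"fingers": -1,"tx": 0.001,"ty": 0,"tz": 0.114},
  ],
  newtons=60,
)

```text
invalid input at $.deltas[0]: expected keys fingers, tx, ty, tz, twist
```

```bash
python3 - <<'E'
from h import *
c,s=np.cos(np.radians(-6.5)),np.sin(np.radians(-6.5));M=lambda x,y:np.array([590.6,9.5])/1000+np.array([[c,-s],[s,c]])@[x,y]
print(M(.058,0),M(-.048,0))
b=M(.058,0)
go(.4965,-.312,.25,97.2);go(b[0],b[1],.25,83.5);go(b[0],b[1],.032,83.5)
E
```

```text
[0.64822717 0.00293421] [0.54290855 0.01493375]
t1.40 pos [ 0.4959 -0.313   0.1902] [-180.    -0.    97.3] w0.0852 F [-0.3  0.1  0.5] -> tx,ty,tz,tw [ 0.001   0.0007 -0.0598] 0.1
t1.40 pos [ 0.4959 -0.313   0.1902] [-180.    -0.    97.3] w0.0852 F [-0.3  0.1  0.5] -> tx,ty,tz,tw [ 0.2942  0.191  -0.0597] 13.8
t1.40 pos [ 0.4959 -0.313   0.1902] [-180.    -0.    97.3] w0.0852 F [-0.3  0.1  0.5] -> tx,ty,tz,tw [0.294  0.1911 0.1583] 13.8
```

Call:
play_rows(
  deltas=[
    {"fingers": 1,"tx": 0.001,"ty": 0,"tz": 0.04,"twist": 0},
    {"fingers": 1,"tx": 0.001,"ty": 0,"tz": 0.08,"twist": 0},
    {"fingers": 1,"tx": 0.001,"ty": 0,"tz": 0.105,"twist": 0},
    {"fingers": 1,"tx": 0.001,"ty": 0,"tz": 0.114,"twist": 0},
    {"fingers": 1,"tx": 0.001,"ty": 0,"tz": 0.114,"twist": 0},
    {"fingers": -1,"tx": 0.001,"ty": 0,"tz": 0.114,"twist": 0},
    {"fingers": -1,"tx": 0.001,"ty": 0,"tz": 0.114,"twist": 0},
    {"fingers": -1,"tx": 0.001,"ty": 0,"tz": 0.114,"twist": 0},
    {"fingers": -1,"tx": 0.001,"ty": 0,"tz": 0.114,"twist": 0},
    {"fingers": -1,"tx": 0.001,"ty": 0,"tz": 0.114,"twist": 0},
  ],
  newtons=60,
)

```text
t: 2.65
eef_pos: [0.4959, -0.312, 0.0765]
eef_rot: [-180.0, -0.0, 97.3]
force: [-0.3, 0.5, 4.1]
gripper_width: 0.0124
```

```bash
python3 - <<'E'
from h import *
go(.6482,.0029,.2,83.5);go(.6482,.0029,.031,83.5)
E
```

```text
t2.65 pos [ 0.4959 -0.312   0.0765] [-180.    -0.    97.3] w0.0124 F [-0.3  0.5  4.1] -> tx,ty,tz,tw [ 0.2932  0.1909 -0.1234] 13.8
t2.65 pos [ 0.4959 -0.312   0.0765] [-180.    -0.    97.3] w0.0124 F [-0.3  0.5  4.1] -> tx,ty,tz,tw [0.2931 0.1909 0.0456] 13.8
```

Gripped at 12.4 mm. The seat reference is TCP (0.4959, -0.312, 0.0765) at yaw 97.3. I'll lift it and carry it.

Call:
play_rows(
  deltas=[
    {"fingers": -1,"tx": 0,"ty": 0,"tz": -0.03,"twist": 0},
    {"fingers": -1,"tx": 0,"ty": 0,"tz": -0.07,"twist": 0},
    {"fingers": -1,"tx": 0,"ty": 0,"tz": -0.11,"twist": 0},
    {"fingers": -1,"tx": 0.03,"ty": 0.02,"tz": -0.125,"twist": 2},
    {"fingers": -1,"tx": 0.08,"ty": 0.052,"tz": -0.125,"twist": 5},
    {"fingers": -1,"tx": 0.13,"ty": 0.085,"tz": -0.125,"twist": 8},
    {"fingers": -1,"tx": 0.18,"ty": 0.117,"tz": -0.125,"twist": 11},
    {"fingers": -1,"tx": 0.23,"ty": 0.15,"tz": -0.12,"twist": 13.8},
    {"fingers": -1,"tx": 0.27,"ty": 0.176,"tz": -0.11,"twist": 13.8},
    {"fingers": -1,"tx": 0.293,"ty": 0.191,"tz": -0.09,"twist": 13.8},
  ],
  newtons=60,
)

```text
t: 3.9
eef_pos: [0.6491, 0.0059, 0.1664]
eef_rot: [180.0, -0.1, 83.6]
force: [-0.2, -0.2, -3.7]
gripper_width: 0.0128
```

```bash
python3 - <<'E'
from h import *
go(.6482,.0029,.031,83.5)
E
```

```text
t3.90 pos [0.6491 0.0059 0.1664] [ 1.80e+02 -1.00e-01  8.36e+01] w0.0128 F [-0.2 -0.2 -3.7] -> tx,ty,tz,tw [-0.0033 -0.0006  0.1354] 0.1
```

Call:
play_rows(
  deltas=[
    {"fingers": -1,"tx": -0.003,"ty": 0,"tz": 0.05,"twist": 0},
    {"fingers": -1,"tx": -0.003,"ty": 0,"tz": 0.09,"twist": 0},
    {"fingers": -1,"tx": -0.003,"ty": 0,"tz": 0.12,"twist": 0},
    {"fingers": -1,"tx": -0.003,"ty": 0,"tz": 0.131,"twist": 0},
    {"fingers": -1,"tx": -0.003,"ty": 0,"tz": 0.136,"twist": 0},
    {"fingers": -1,"tx": -0.003,"ty": 0,"tz": 0.136,"twist": 0},
    {"fingers": 1,"tx": -0.003,"ty": 0,"tz": 0.136,"twist": 0},
    {"fingers": 1,"tx": -0.003,"ty": 0,"tz": 0.136,"twist": 0},
    {"fingers": 1,"tx": -0.003,"ty": 0,"tz": 0.136,"twist": 0},
    {"fingers": 1,"tx": -0.003,"ty": 0,"tz": 0.12,"twist": 0},
  ],
  newtons=60,
)

```text
t: 5.15
eef_pos: [0.6482, 0.0031, 0.0461]
eef_rot: [-179.9, -0.1, 83.6]
force: [-0.7, 0.7, 0.5]
gripper_width: 0.0838
```

```bash
python3 - <<'E'
from h import *
# ribbed center: cradle origin ~ bar TCP; y=+38 along cradle y
a=np.radians(7.4);x=.4959-.038*np.sin(a);y=-.3135+.038*np.cos(a);print(x,y)
go(x,y,.16,7.4)
E
```

```text
0.49100576733005263 -0.27581649582944257
t5.15 pos [0.6482 0.0031 0.0461] [-1.799e+02 -1.000e-01  8.360e+01] w0.0838 F [-0.7  0.7  0.5] -> tx,ty,tz,tw [-0.2945 -0.1253 -0.114 ] 76.2
```

Call:
play_rows(
  deltas=[
    {"fingers": 1,"tx": 0,"ty": 0,"tz": -0.05,"twist": 0},
    {"fingers": 1,"tx": 0,"ty": 0,"tz": -0.1,"twist": 0},
    {"fingers": 1,"tx": -0.04,"ty": -0.017,"tz": -0.13,"twist": 9},
    {"fingers": 1,"tx": -0.09,"ty": -0.038,"tz": -0.13,"twist": 19},
    {"fingers": 1,"tx": -0.14,"ty": -0.06,"tz": -0.13,"twist": 29},
    {"fingers": 1,"tx": -0.19,"ty": -0.081,"tz": -0.13,"twist": 39},
    {"fingers": 1,"tx": -0.24,"ty": -0.102,"tz": -0.13,"twist": 49},
    {"fingers": 1,"tx": -0.28,"ty": -0.119,"tz": -0.125,"twist": 59},
    {"fingers": 1,"tx": -0.2945,"ty": -0.1253,"tz": -0.12,"twist": 69},
    {"fingers": 1,"tx": -0.2945,"ty": -0.1253,"tz": -0.114,"twist": 76.2},
  ],
  newtons=60,
)

```text
t: 6.4
eef_pos: [0.4904, -0.2774, 0.1612]
eef_rot: [-180.0, -0.0, 7.0]
force: [0.5, 0.4, 0.8]
gripper_width: 0.0852
```

```bash
python3 - <<'E'
from h import *
g=snap('wrist');h=snap('top')
save(np.hstack([g['frame'][:,100:560],cv2.resize(h['frame'][90:230,270:490],None,fx=1.5,fy=1.5)[:210].repeat(1,0) if 0 else cv2.copyMakeBorder(cv2.resize(h['frame'][90:230,270:490],None,fx=1.5,fy=1.5),0,190,0,0,cv2.BORDER_CONSTANT)]),'pics/w2.png')
go(.491,-.2758,.016,7.4)
E
```

```text
t6.50 pos [ 0.4909 -0.2758  0.1606] [-179.9    0.     7.3] w0.0856 F [-0.1  1.  -0.3] -> tx,ty,tz,tw [0.0002 0.0003 0.1446] -0.1
```

View pics/w2.png

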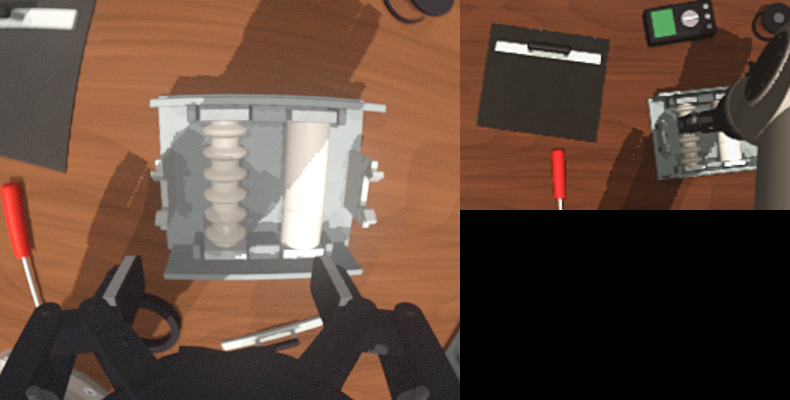

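The ribbed piece is at (225,185), centred between the fingertips (about 227), and the bar lies on the mat. I'll narrow the opening to about 56 mm, descend and grip.

Call:
play_rows(
  deltas=[
    {"fingers": 0.32,"tx": 0,"ty": 0,"tz": 0.02,"twist": 0},
    {"fingers": 0.32,"tx": 0,"ty": 0,"tz": 0.05,"twist": 0},
    {"fingers": 0.32,"tx": 0,"ty": 0,"tz": 0.09,"twist": 0},
    {"fingers": 0.32,"tx": 0,"ty": 0,"tz": 0.125,"twist": 0},
    {"fingers": 0.32,"tx": 0,"ty": 0,"tz": 0.145,"twist": 0},
    {"fingers": 0.32,"tx": 0,"ty": 0,"tz": 0.148,"twist": 0},
    {"fingers": -1,"tx": 0,"ty": 0,"tz": 0.148,"twist": 0},
    {"fingers": -1,"tx": 0,"ty": 0,"tz": 0.148,"twist": 0},
    {"fingers": -1,"tx": 0,"ty": 0,"tz": 0.148,"twist": 0},
    {"fingers": -1,"tx": 0,"ty": 0,"tz": 0.148,"twist": 0},
  ],
  newtons=60,
)

```text
t: 7.75
eef_pos: [0.4915, -0.2757, 0.0138]
eef_rot: [-180.0, -0.0, 7.3]
force: [-1.0, 1.8, 8.2]
gripper_width: 0.0382
```

```bash
python3 - <<'E'
from h import *
go(.5429,.015,.16,83.5)
E
```

```text
t7.75 pos [ 0.4915 -0.2757  0.0138] [-180.    -0.     7.3] w0.0382 F [-1.   1.8  8.2] -> tx,ty,tz,tw [ 0.0882 -0.2819 -0.1459] -76.2
```

Call:
play_rows(
  deltas=[
    {"fingers": -1,"tx": 0,"ty": 0,"tz": -0.02,"twist": 0},
    {"fingers": -1,"tx": 0,"ty": 0,"tz": -0.06,"twist": 0},
    {"fingers": -1,"tx": 0,"ty": 0,"tz": -0.11,"twist": 0},
    {"fingers": -1,"tx": 0.01,"ty": -0.03,"tz": -0.145,"twist": -8},
    {"fingers": -1,"tx": 0.025,"ty": -0.08,"tz": -0.146,"twist": -18},
    {"fingers": -1,"tx": 0.041,"ty": -0.13,"tz": -0.146,"twist": -28},
    {"fingers": -1,"tx": 0.056,"ty": -0.18,"tz": -0.146,"twist": -38},
    {"fingers": -1,"tx": 0.072,"ty": -0.23,"tz": -0.146,"twist": -48},
    {"fingers": -1,"tx": 0.082,"ty": -0.26,"tz": -0.146,"twist": -58},
    {"fingers": -1,"tx": 0.088,"ty": -0.28,"tz": -0.146,"twist": -68},
  ],
  newtons=60,
)

```text
t: 9.0
eef_pos: [0.5429, 0.015, 0.1606]
eef_rot: [179.9, -0.1, 75.8]
force: [0.5, -0.2, -2.4]
gripper_width: 0.0383
```

```bash
python3 - <<'E'
from h import *
g=snap('scene');save(cv2.resize(g['frame'][130:330,180:400],None,fx=3,fy=3),'pics/s3.png')
go(.5429,.015,.16,83.5)
E
```

```text
t9.05 pos [0.5433 0.0174 0.1607] [ 1.799e+02 -1.000e-01  7.640e+01] w0.0382 F [ 0.3  4.5 -2.3] -> tx,ty,tz,tw [-0.0024  0.0002  0.0007] -7.1
```

View pics/s3.png

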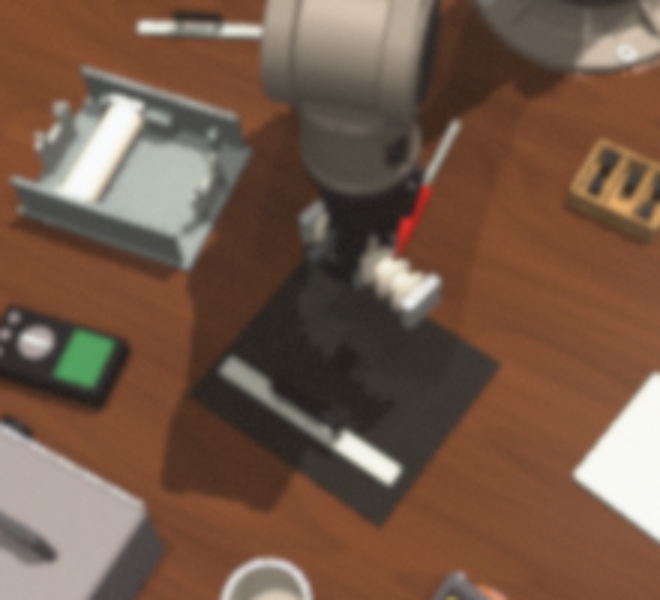

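Three things are visible: the insulator held level over the near side of the mat (400,285), the bar on the far side, and the smooth piece in its place. I'll set the insulator down and release.

Call:
play_rows(
  deltas=[
    {"fingers": -1,"tx": -0.002,"ty": 0,"tz": 0.04,"twist": -7.1},
    {"fingers": -1,"tx": -0.002,"ty": 0,"tz": 0.09,"twist": -7.1},
    {"fingers": -1,"tx": -0.002,"ty": 0,"tz": 0.13,"twist": -7.1},
    {"fingers": -1,"tx": -0.002,"ty": 0,"tz": 0.143,"twist": -7.1},
    {"fingers": -1,"tx": -0.002,"ty": 0,"tz": 0.149,"twist": -7.1},
    {"fingers": -1,"tx": -0.002,"ty": 0,"tz": 0.1505,"twist": -7.1},
    {"fingers": 0.3,"tx": -0.002,"ty": 0,"tz": 0.1505,"twist": -7.1},
    {"fingers": 0.3,"tx": -0.002,"ty": 0,"tz": 0.1505,"twist": -7.1},
    {"fingers": 0.3,"tx": -0.002,"ty": 0,"tz": 0.148,"twist": -7.1},
    {"fingers": 0.3,"tx": -0.002,"ty": 0,"tz": 0.145,"twist": -7.1},
  ],
  newtons=60,
)

```text
t: 10.3
eef_pos: [0.5432, 0.0157, 0.0161]
eef_rot: [179.9, -0.1, 83.5]
force: [-0.8, -0.1, -0.2]
gripper_width: 0.0557
```

```bash
python3 - <<'E'
from h import *
g=snap('wrist');save(g['frame'],'pics/w4.png')
go(.5429,.015,.16,83.5)
E
```

```text
t10.35 pos [0.5433 0.0157 0.0164] [ 1.799e+02 -1.000e-01  8.350e+01] w0.0553 F [-0.1 -0.8  0.2] -> tx,ty,tz,tw [-5.000e-04 -1.000e-04 -1.436e-01] 0.0
```

View pics/w4.png

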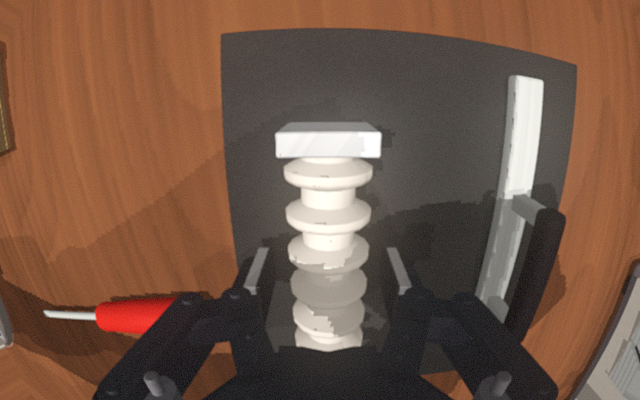

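The insulator lies free on the mat, its far end block at (328,140), and the bar is on the right. I'll measure the end block from wrist depth, so I can regrip on the outermost rib and let it pivot.

```bash
cat >> h.py <<'E'
def fpts(g):
    d=np.asarray(g['depth'],float);K=g['intrinsics'];v,u=np.mgrid[:d.shape[0],:d.shape[1]]
    a=(u-K[0,2])/K[0,0];b=(v-K[1,2])/K[1,1];r=np.hypot(a,b)+1e-9;t=np.tan(np.minimum(r,1.5))/r
    c=np.stack([a*t*d,b*t*d,d],-1);P=(c-g['t'])@g['R'];P[(d<=0)|(r>1.4)]=np.nan;return P
E
python3 - <<'E'
from h import *
g=dict(np.load('wrist.npz'));P=fpts(g)
R=Ro.from_euler('xyz',[179.9,-.1,83.5],degrees=True);L=(P-np.array([.5433,.0157,.0164]))@R.as_matrix()
for v in range(120,260,6): print(v,np.round(P[v,328],3),np.round(L[v,328],4))
E
```

```text
120 [0.552 0.086 0.003] [0.071  0.0007 0.0133]
126 [0.552 0.085 0.025] [ 0.0703  0.0006 -0.008 ]
132 [0.552 0.085 0.042] [ 0.0699  0.0006 -0.0256]
138 [0.552 0.083 0.045] [ 0.068   0.0006 -0.0283]
144 [0.551 0.081 0.043] [ 0.0655  0.0006 -0.0265]
150 [0.551 0.078 0.043] [ 0.0632  0.0006 -0.0266]
156 [0.551 0.076 0.044] [ 0.0611  0.0006 -0.0279]
162 [0.55  0.072 0.036] [ 0.057   0.0006 -0.0196]
168 [0.55  0.07  0.039] [ 0.0551  0.0006 -0.0223]
174 [0.55  0.069 0.042] [ 0.0535  0.0006 -0.0254]
180 [0.55  0.067 0.043] [ 0.0514  0.0006 -0.0265]
186 [0.549 0.064 0.043] [ 0.0489  0.0006 -0.0265]
192 [0.549 0.059 0.036] [ 0.0442  0.0006 -0.0195]
198 [0.549 0.057 0.037] [ 0.0417  0.0007 -0.0201]
204 [0.548 0.054 0.036] [ 0.0389  0.0007 -0.0198]
210 [0.548 0.051 0.036] [ 0.0361  0.0007 -0.0196]
216 [0.548 0.05  0.039] [ 0.0347  0.0007 -0.0227]
222 [0.548 0.049 0.042] [ 0.0334  0.0006 -0.0259]
228 [0.547 0.047 0.044] [ 0.0313  0.0006 -0.0272]
234 [0.547 0.044 0.043] [ 0.0281  0.0007 -0.0263]
240 [0.546 0.037 0.036] [ 0.0219  0.0007 -0.0197]
246 [0.546 0.034 0.036] [ 0.0188  0.0007 -0.0196]
252 [0.546 0.032 0.037] [ 0.0161  0.0007 -0.0203]
258 [0.546 0.03  0.04 ] [ 0.0147  0.0007 -0.0232]
```

Call:
play_rows(
  deltas=[
    {"fingers": 0.3,"tx": 0.02,"ty": 0.001,"tz": 0,"twist": 0},
    {"fingers": 0.3,"tx": 0.048,"ty": 0.001,"tz": 0,"twist": 0},
    {"fingers": 0.3,"tx": 0.048,"ty": 0.001,"tz": 0.006,"twist": 0},
    {"fingers": -1,"tx": 0.048,"ty": 0.001,"tz": 0.006,"twist": 0},
    {"fingers": -1,"tx": 0.048,"ty": 0.001,"tz": 0.006,"twist": 0},
    {"fingers": -1,"tx": 0.048,"ty": 0.001,"tz": 0.006,"twist": 0},
    {"fingers": -1,"tx": 0.048,"ty": 0.001,"tz": -0.01,"twist": 0},
    {"fingers": -1,"tx": 0.046,"ty": 0.001,"tz": -0.03,"twist": 0},
    {"fingers": -1,"tx": 0.04,"ty": 0.001,"tz": -0.05,"twist": 0},
    {"fingers": -1,"tx": 0.03,"ty": 0.001,"tz": -0.07,"twist": 0},
  ],
  newtons=20,
)

```text
t: 11.6
eef_pos: [0.5477, 0.0447, 0.0885]
eef_rot: [179.8, -0.1, 83.5]
force: [0.2, 0.1, -3.4]
gripper_width: 0.0392
```

```bash
python3 - <<'E'
from h import *
g=snap('scene');w=snap('wrist')
save(np.hstack([cv2.resize(g['frame'][190:310,220:380],(533,400)),w['frame'][:,200:460]]),'pics/s5.png')
go(.5429,.015,.16,83.5)
E
```

```text
t11.70 pos [0.5487 0.0436 0.0892] [ 1.797e+02 -1.000e-01  8.340e+01] w0.0389 F [ 0.4 -0.2 -3.9] -> tx,ty,tz,tw [-0.0289 -0.0021 -0.0708] -0.1
```

View pics/s5.png

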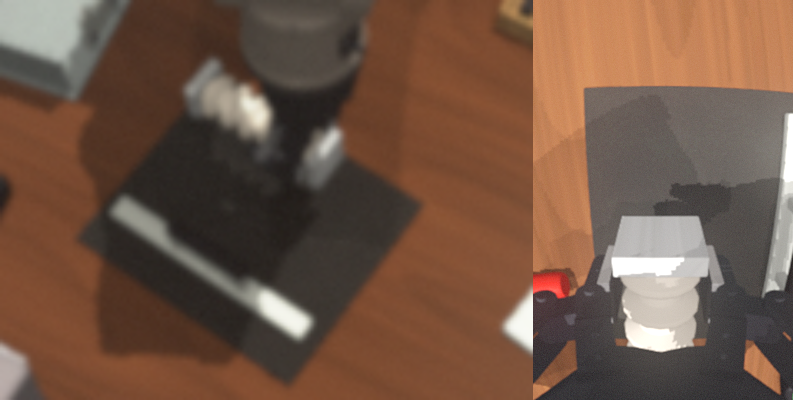

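```bash
cat >> h.py <<'E'
def tilt(col=328,step=8,v0=190,v1=350):
    g=snap('wrist');P=fpts(g);s=ctrl.get_state()
    L=(P-s['eef_pos'])@Ro.from_euler('xyz',s['eef_rot'],degrees=True).as_matrix()
    for v in range(v0,v1,step): print(v,np.round(L[v,col],3))
    return g
E
python3 -c "
from h import *
tilt()"
```

```text
190 [0.01  0.002 0.084]
198 [0.004 0.002 0.084]
206 [-0.003  0.002  0.084]
214 [-0.01   0.002  0.084]
222 [ 0.022  0.002 -0.004]
230 [ 0.022  0.001 -0.012]
238 [ 0.021  0.001 -0.019]
246 [ 0.021  0.001 -0.025]
254 [ 0.02   0.001 -0.031]
262 [ 0.019  0.001 -0.035]
270 [ 0.015  0.001 -0.036]
278 [ 0.006  0.001 -0.028]
286 [ 0.004  0.001 -0.032]
294 [ 0.002  0.001 -0.035]
302 [-0.01   0.001 -0.026]
310 [-0.014  0.001 -0.027]
318 [-0.016  0.001 -0.031]
326 [-0.019  0.001 -0.034]
334 [-0.033  0.001 -0.025]
342 [-0.036  0.001 -0.028]
```

It holds nearly level: the end face is only about 5° off vertical, so 20 N resists pivoting. I'll go lower and loosen the jaws slightly, so gravity pivots it onto the mat.

Call:
play_rows(
  deltas=[
    {"fingers": -1,"tx": 0,"ty": 0,"tz": 0.025,"twist": 0},
    {"fingers": -1,"tx": 0,"ty": 0,"tz": 0.045,"twist": 0},
    {"fingers": -0.11,"tx": 0,"ty": 0,"tz": 0.045,"twist": 0},
    {"fingers": -0.1,"tx": 0,"ty": 0,"tz": 0.045,"twist": 0},
    {"fingers": -0.095,"tx": 0,"ty": 0,"tz": 0.045,"twist": 0},
    {"fingers": -0.09,"tx": 0,"ty": 0,"tz": 0.045,"twist": 0},
    {"fingers": -0.085,"tx": 0,"ty": 0,"tz": 0.045,"twist": 0},
    {"fingers": -0.085,"tx": 0,"ty": 0,"tz": 0.045,"twist": 0},
    {"fingers": -1,"tx": 0,"ty": 0,"tz": 0.045,"twist": 0},
    {"fingers": -1,"tx": 0,"ty": 0,"tz": 0.045,"twist": 0},
  ],
  newtons=20,
)

```text
t: 13.0
eef_pos: [0.5485, 0.0443, 0.0429]
eef_rot: [179.7, -0.1, 83.4]
force: [0.5, 0.2, -3.2]
gripper_width: 0.0391
```

```bash
python3 -c "
from h import *
tilt();go(.5429,.015,.16,83.5)"
```

```text
190 [0.026 0.001 0.04 ]
198 [0.02  0.001 0.039]
206 [0.015 0.001 0.04 ]
214 [0.01  0.001 0.039]
222 [ 0.024  0.001 -0.004]
230 [ 0.023  0.001 -0.011]
238 [ 0.022  0.001 -0.019]
246 [ 0.022  0.001 -0.026]
254 [ 0.02   0.001 -0.03 ]
262 [ 0.019  0.001 -0.034]
270 [ 0.016  0.001 -0.035]
278 [ 0.011  0.001 -0.034]
286 [ 0.005  0.001 -0.031]
294 [ 0.002  0.001 -0.033]
302 [-0.009  0.001 -0.025]
310 [-0.014  0.001 -0.025]
318 [-0.016  0.001 -0.029]
326 [-0.02   0.001 -0.031]
334 [-0.034  0.001 -0.022]
342 [-0.036  0.001 -0.026]
t13.05 pos [0.5484 0.0443 0.0429] [ 1.797e+02 -1.000e-01  8.340e+01] w0.0393 F [ 0.4  0.1 -3.3] -> tx,ty,tz,tw [-0.0295 -0.0016 -0.1172] -0.1
```

Call:
play_rows(
  deltas=[
    {"fingers": -0.08,"tx": 0,"ty": 0,"tz": 0,"twist": 0},
    {"fingers": -0.075,"tx": 0,"ty": 0,"tz": 0,"twist": 0},
    {"fingers": -0.075,"tx": 0,"ty": 0,"tz": 0,"twist": 0},
    {"fingers": -0.07,"tx": 0,"ty": 0,"tz": 0,"twist": 0},
    {"fingers": -0.07,"tx": 0,"ty": 0,"tz": 0,"twist": 0},
    {"fingers": -0.065,"tx": 0,"ty": 0,"tz": 0,"twist": 0},
    {"fingers": -0.065,"tx": 0,"ty": 0,"tz": 0,"twist": 0},
    {"fingers": -0.065,"tx": 0,"ty": 0,"tz": 0,"twist": 0},
    {"fingers": -1,"tx": 0,"ty": 0,"tz": 0,"twist": 0},
    {"fingers": -1,"tx": 0,"ty": 0,"tz": 0,"twist": 0},
  ],
  newtons=20,
)

```text
t: 14.3
eef_pos: [0.5485, 0.0443, 0.0429]
eef_rot: [179.7, -0.1, 83.4]
force: [0.7, -0.0, -1.0]
gripper_width: 0.0395
```

```bash
python3 -c "
from h import *
tilt();go(.5429,.015,.16,83.5)"
```

```text
190 [0.026 0.001 0.039]
198 [0.02  0.001 0.04 ]
206 [0.015 0.001 0.039]
214 [ 0.027  0.001 -0.003]
222 [ 0.025  0.001 -0.008]
230 [ 0.024  0.001 -0.015]
238 [ 0.022  0.001 -0.019]
246 [ 0.022  0.001 -0.026]
254 [ 0.019  0.001 -0.028]
262 [ 0.019  0.001 -0.034]
270 [ 0.017  0.001 -0.037]
278 [ 0.012  0.001 -0.035]
286 [nan nan nan]
294 [ 0.001  0.001 -0.032]
302 [-0.012  0.001 -0.021]
310 [-0.016  0.001 -0.023]
318 [-0.019  0.001 -0.026]
326 [-0.034  0.001 -0.015]
334 [-0.036  0.001 -0.019]
342 [-0.052  0.001 -0.011]
t14.35 pos [0.5485 0.0443 0.0429] [ 1.797e+02 -1.000e-01  8.340e+01] w0.0393 F [ 0.4  0.1 -1.2] -> tx,ty,tz,tw [-0.0295 -0.0016 -0.1172] -0.1
```

B now rests on the mat at about 16° tilt. I'll follow the arc with the loosened grip.

Call:
play_rows(
  deltas=[
    {"fingers": -0.07,"tx": -0.003,"ty": 0,"tz": -0.006,"twist": 0},
    {"fingers": -0.065,"tx": -0.007,"ty": 0,"tz": -0.012,"twist": 0},
    {"fingers": -0.065,"tx": -0.011,"ty": 0,"tz": -0.018,"twist": 0},
    {"fingers": -0.065,"tx": -0.016,"ty": 0,"tz": -0.024,"twist": 0},
    {"fingers": -0.065,"tx": -0.021,"ty": 0,"tz": -0.03,"twist": 0},
    {"fingers": -0.065,"tx": -0.026,"ty": 0,"tz": -0.035,"twist": 0},
    {"fingers": -0.065,"tx": -0.032,"ty": 0,"tz": -0.041,"twist": 0},
    {"fingers": -0.065,"tx": -0.039,"ty": 0,"tz": -0.046,"twist": 0},
    {"fingers": -0.065,"tx": -0.039,"ty": 0,"tz": -0.046,"twist": 0},
    {"fingers": -1,"tx": -0.039,"ty": 0,"tz": -0.046,"twist": 0},
  ],
  newtons=20,
)

```text
t: 15.6
eef_pos: [0.544, 0.0055, 0.0889]
eef_rot: [179.7, -0.1, 83.5]
force: [-0.4, -0.2, -0.5]
gripper_width: 0.0397
```

```bash
python3 -c "
from h import *
g=tilt(step=6,v0=160);save(g['frame'],'pics/w6.png');go(.5429,.015,.16,83.5)"
```

```text
160 [0.034 0.001 0.087]
166 [0.03  0.001 0.085]
172 [0.025 0.001 0.085]
178 [0.02  0.001 0.086]
184 [0.016 0.001 0.085]
190 [0.01  0.001 0.086]
196 [0.006 0.001 0.085]
202 [ 0.035  0.001 -0.007]
208 [ 0.033  0.001 -0.011]
214 [ 0.032  0.001 -0.015]
220 [ 0.03   0.001 -0.017]
226 [ 0.027  0.001 -0.017]
232 [ 0.026  0.001 -0.02 ]
238 [ 0.024  0.001 -0.022]
244 [ 0.022  0.001 -0.024]
250 [ 0.02   0.001 -0.026]
256 [ 0.018  0.001 -0.028]
262 [ 0.017  0.001 -0.031]
268 [ 0.015  0.001 -0.033]
274 [ 0.013  0.001 -0.034]
280 [ 0.011  0.001 -0.035]
286 [-0.     0.001 -0.024]
292 [-0.013  0.001 -0.011]
298 [-0.018  0.001 -0.01 ]
304 [-0.033  0.001  0.003]
310 [-0.06   0.001  0.029]
316 [-0.077  0.001  0.041]
322 [-0.127  0.001  0.089]
328 [-0.135  0.001  0.089]
334 [-0.143  0.001  0.088]
340 [-0.154  0.002  0.09 ]
346 [-0.163  0.002  0.089]
t15.65 pos [0.544  0.0056 0.0888] [ 1.797e+02 -1.000e-01  8.350e+01] w0.0395 F [ 0.2 -0.   0.5] -> tx,ty,tz,tw [ 0.0094 -0.0018 -0.0712] -0.0
```

View pics/w6.png

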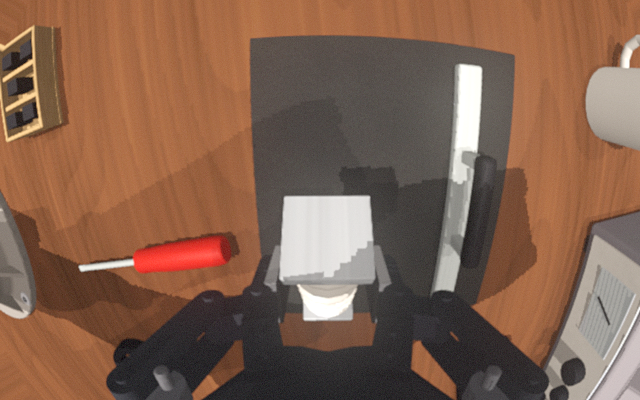

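It is at about 45°: the end face shows at (327,240) and the fingers hold near the outer rib. I'll continue the arc to vertical on the mat.

Call:
play_rows(
  deltas=[
    {"fingers": -0.07,"tx": -0.004,"ty": 0,"tz": -0.005,"twist": 0},
    {"fingers": -0.065,"tx": -0.012,"ty": 0,"tz": -0.01,"twist": 0},
    {"fingers": -0.065,"tx": -0.022,"ty": 0,"tz": -0.015,"twist": 0},
    {"fingers": -0.065,"tx": -0.032,"ty": 0,"tz": -0.018,"twist": 0},
    {"fingers": -0.065,"tx": -0.043,"ty": 0,"tz": -0.021,"twist": 0},
    {"fingers": -0.065,"tx": -0.054,"ty": 0,"tz": -0.022,"twist": 0},
    {"fingers": -0.065,"tx": -0.065,"ty": 0,"tz": -0.022,"twist": 0},
    {"fingers": -0.065,"tx": -0.075,"ty": 0,"tz": -0.022,"twist": 0},
    {"fingers": -0.065,"tx": -0.084,"ty": 0,"tz": -0.022,"twist": 0},
    {"fingers": -0.065,"tx": -0.084,"ty": 0,"tz": -0.022,"twist": 0},
  ],
  newtons=20,
)

```text
t: 16.9
eef_pos: [0.534, -0.0787, 0.1104]
eef_rot: [179.8, -0.1, 83.4]
force: [0.4, 0.2, -0.8]
gripper_width: 0.0401
```

```bash
python3 -c "
from h import *
g=tilt(step=6,v0=160);save(g['frame'],'pics/w7.png');go(.5429,.015,.16,83.5)"
```

```text
160 [0.029 0.001 0.107]
166 [0.024 0.001 0.108]
172 [0.021 0.001 0.097]
178 [0.031 0.001 0.046]
184 [0.039 0.001 0.006]
190 [ 0.042  0.001 -0.014]
196 [ 0.045  0.001 -0.03 ]
202 [ 0.043  0.001 -0.031]
208 [ 0.041  0.001 -0.032]
214 [ 0.038  0.001 -0.031]
220 [ 0.037  0.001 -0.033]
226 [ 0.034  0.001 -0.032]
232 [ 0.031  0.001 -0.033]
238 [ 0.029  0.001 -0.033]
244 [ 0.026  0.001 -0.033]
250 [ 0.024  0.001 -0.034]
256 [ 0.021  0.001 -0.034]
262 [ 0.019  0.001 -0.036]
268 [ 0.017  0.001 -0.036]
274 [ 0.014  0.001 -0.037]
280 [ 0.012  0.001 -0.037]
286 [ 0.009  0.001 -0.037]
292 [-0.106  0.001  0.111]
298 [-0.113  0.001  0.11 ]
304 [-0.121  0.001  0.11 ]
310 [-0.13   0.001  0.111]
316 [-0.132  0.001  0.103]
322 [-0.14   0.001  0.103]
328 [-0.149  0.001  0.103]
334 [-0.157  0.001  0.102]
340 [-0.167  0.001  0.103]
346 [-0.178  0.001  0.103]
t16.95 pos [ 0.5341 -0.078   0.1104] [ 1.798e+02 -1.000e-01  8.340e+01] w0.0401 F [ 0.3 -0.  -1.1] -> tx,ty,tz,tw [ 0.0936 -0.0017 -0.0494] -0.1
```

View pics/w7.png

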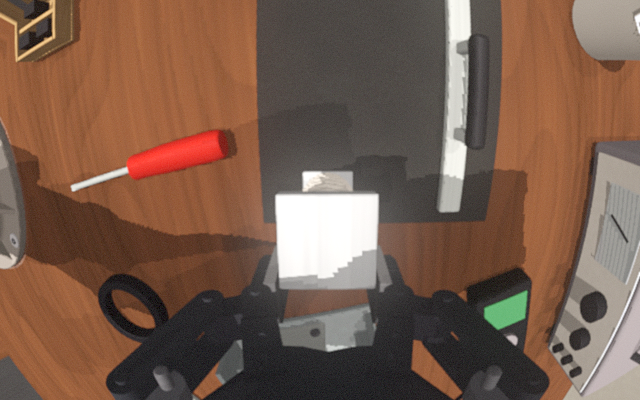

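The top face at (327,240) shows about 10° of lean left, inside the 16° tipping limit. Easing the jaws should let it settle upright on its base, centred under the pads.

Call:
play_rows(
  deltas=[
    {"fingers": -0.055,"tx": 0,"ty": 0,"tz": 0,"twist": 0},
    {"fingers": -0.045,"tx": 0,"ty": 0,"tz": 0,"twist": 0},
    {"fingers": -0.04,"tx": 0,"ty": 0,"tz": 0,"twist": 0},
    {"fingers": -0.035,"tx": 0,"ty": 0,"tz": 0,"twist": 0},
    {"fingers": -0.035,"tx": 0,"ty": 0,"tz": 0,"twist": 0},
    {"fingers": -0.035,"tx": 0,"ty": 0,"tz": 0,"twist": 0},
    {"fingers": -0.03,"tx": 0,"ty": 0,"tz": 0,"twist": 0},
    {"fingers": -0.03,"tx": 0,"ty": 0,"tz": 0,"twist": 0},
    {"fingers": -0.03,"tx": 0,"ty": 0,"tz": 0,"twist": 0},
    {"fingers": -0.03,"tx": 0,"ty": 0,"tz": 0,"twist": 0},
  ],
  newtons=20,
)

```text
t: 18.2
eef_pos: [0.5341, -0.0781, 0.1104]
eef_rot: [179.8, -0.1, 83.4]
force: [0.3, 0.7, 0.2]
gripper_width: 0.0415
```

```bash
python3 -c "
from h import *
g=tilt(step=7,v0=170);go(.5429,.015,.16,83.5)"
```

```text
170 [0.021 0.001 0.108]
177 [0.018 0.001 0.096]
184 [0.016 0.001 0.084]
191 [0.017 0.001 0.064]
198 [0.019 0.001 0.043]
205 [0.02  0.001 0.027]
212 [0.017 0.001 0.024]
219 [0.02  0.001 0.009]
226 [0.018 0.001 0.004]
233 [0.015 0.001 0.002]
240 [ 0.019  0.001 -0.015]
247 [ 0.017  0.001 -0.017]
254 [ 0.02   0.001 -0.03 ]
261 [ 0.018  0.001 -0.032]
268 [ 0.016  0.001 -0.034]
275 [ 0.012  0.001 -0.033]
282 [ 0.009  0.001 -0.034]
289 [ 0.005  0.001 -0.033]
296 [ 0.     0.001 -0.033]
303 [-0.004  0.001 -0.032]
310 [-0.007  0.001 -0.033]
317 [-0.012  0.001 -0.032]
324 [-0.016  0.001 -0.033]
331 [-0.153  0.002  0.103]
338 [-0.164  0.002  0.103]
345 [-0.175  0.002  0.102]
t18.25 pos [ 0.5341 -0.078   0.1104] [ 1.798e+02 -1.000e-01  8.340e+01] w0.0414 F [ 0.2  1.1 -1.2] -> tx,ty,tz,tw [ 0.0935 -0.0017 -0.0494] -0.1
```

It stands upright, the top face level and centred. I'll grip firmly and carry it to the plate.

Call:
play_rows(
  deltas=[
    {"fingers": -1,"tx": 0,"ty": 0,"tz": 0,"twist": 0},
    {"fingers": -1,"tx": 0,"ty": 0,"tz": 0,"twist": 0},
    {"fingers": -1,"tx": 0,"ty": 0,"tz": 0,"twist": 0},
    {"fingers": -1,"tx": 0,"ty": 0,"tz": -0.01,"twist": 0},
    {"fingers": -1,"tx": 0,"ty": 0,"tz": -0.03,"twist": 0},
    {"fingers": -1,"tx": 0.01,"ty": 0,"tz": -0.05,"twist": 0},
    {"fingers": -1,"tx": 0.03,"ty": 0,"tz": -0.06,"twist": 0},
    {"fingers": -1,"tx": 0.06,"ty": 0,"tz": -0.06,"twist": 0},
    {"fingers": -1,"tx": 0.09,"ty": 0,"tz": -0.06,"twist": 0},
    {"fingers": -1,"tx": 0.12,"ty": 0,"tz": -0.06,"twist": 0},
  ],
  newtons=70,
)

```text
t: 19.5
eef_pos: [0.5472, 0.0431, 0.1706]
eef_rot: [179.8, -0.1, 83.5]
force: [-0.2, 0.8, -3.5]
gripper_width: 0.0387
```

```bash
python3 -c "
from h import *
g=tilt(step=10,v0=230,v1=340);go(.5205,.3366,.16,83.5)"
```

```text
230 [0.012 0.001 0.003]
240 [ 0.015  0.001 -0.014]
250 [ 0.015  0.001 -0.025]
260 [ 0.014  0.001 -0.032]
270 [ 0.01   0.001 -0.033]
280 [ 0.005  0.001 -0.033]
290 [-0.001  0.001 -0.032]
300 [-0.007  0.001 -0.032]
310 [-0.012  0.001 -0.032]
320 [-0.018  0.001 -0.033]
330 [-0.221  0.001  0.17 ]
t19.55 pos [0.5475 0.0476 0.1708] [179.8  -0.3  83.7] w0.0391 F [-0.1  4.9 -3.1] -> tx,ty,tz,tw [ 0.2842 -0.0586  0.0118] 0.2
```

Call:
play_rows(
  deltas=[
    {"fingers": -1,"tx": 0.03,"ty": -0.006,"tz": 0,"twist": 0},
    {"fingers": -1,"tx": 0.07,"ty": -0.014,"tz": 0,"twist": 0},
    {"fingers": -1,"tx": 0.11,"ty": -0.023,"tz": 0,"twist": 0},
    {"fingers": -1,"tx": 0.15,"ty": -0.031,"tz": 0,"twist": 0},
    {"fingers": -1,"tx": 0.19,"ty": -0.039,"tz": 0,"twist": 0},
    {"fingers": -1,"tx": 0.225,"ty": -0.046,"tz": 0,"twist": 0},
    {"fingers": -1,"tx": 0.255,"ty": -0.053,"tz": 0.004,"twist": 0},
    {"fingers": -1,"tx": 0.275,"ty": -0.057,"tz": 0.012,"twist": 0},
    {"fingers": -1,"tx": 0.284,"ty": -0.0585,"tz": 0.025,"twist": 0},
    {"fingers": -1,"tx": 0.284,"ty": -0.0585,"tz": 0.035,"twist": 0},
  ],
  newtons=70,
)

```text
t: 20.8
eef_pos: [0.52, 0.3367, 0.1356]
eef_rot: [179.8, -0.2, 83.7]
force: [0.3, -0.7, -3.5]
gripper_width: 0.0392
```

```bash
python3 -c "
from h import *
g=tilt(step=10,v0=230,v1=340);go(.5205,.3366,.1145,83.5)"
```

```text
230 [0.017 0.001 0.002]
240 [ 0.02   0.001 -0.016]
250 [ 0.021  0.001 -0.027]
260 [ 0.02   0.001 -0.034]
270 [ 0.016  0.001 -0.034]
280 [ 0.01   0.001 -0.034]
290 [ 0.005  0.001 -0.034]
300 [-0.001  0.001 -0.034]
310 [-0.006  0.001 -0.034]
320 [-0.013  0.001 -0.034]
330 [-0.183  0.002  0.136]
t20.85 pos [0.5199 0.3354 0.1344] [ 1.799e+02 -1.000e-01  8.370e+01] w0.0388 F [ 0.5 -1.4 -5.1] -> tx,ty,tz,tw [0.0012 0.0004 0.0199] 0.2
```

Call:
play_rows(
  deltas=[
    {"fingers": -1,"tx": 0.001,"ty": 0,"tz": 0.01,"twist": 0},
    {"fingers": -1,"tx": 0.001,"ty": 0,"tz": 0.016,"twist": 0},
    {"fingers": -1,"tx": 0.001,"ty": 0,"tz": 0.019,"twist": 0},
    {"fingers": -1,"tx": 0.001,"ty": 0,"tz": 0.0205,"twist": 0},
    {"fingers": -1,"tx": 0.001,"ty": 0,"tz": 0.0205,"twist": 0},
    {"fingers": -0.07,"tx": 0.001,"ty": 0,"tz": 0.0205,"twist": 0},
    {"fingers": -0.05,"tx": 0.001,"ty": 0,"tz": 0.0205,"twist": 0},
    {"fingers": -0.02,"tx": 0.001,"ty": 0,"tz": 0.0205,"twist": 0},
    {"fingers": 0.2,"tx": 0.001,"ty": 0,"tz": 0.0205,"twist": 0},
    {"fingers": 0.6,"tx": 0.001,"ty": 0,"tz": 0.0205,"twist": 0},
  ],
  newtons=40,
)

```text
t: 22.1
eef_pos: [0.52, 0.3365, 0.1138]
eef_rot: [179.9, -0.1, 83.7]
force: [0.7, -0.5, 0.5]
gripper_width: 0.0673
```

```bash
python3 -c "
from h import *
g=tilt(step=8,v0=230,v1=340);go(.648,.003,.16,83.5)"
```

```text
230 [0.016 0.001 0.002]
238 [ 0.02   0.001 -0.014]
246 [ 0.017  0.001 -0.016]
254 [ 0.02   0.001 -0.028]
262 [ 0.018  0.001 -0.033]
270 [ 0.015  0.001 -0.033]
278 [ 0.011  0.001 -0.034]
286 [ 0.007  0.001 -0.034]
294 [ 0.002  0.001 -0.033]
302 [-0.002  0.001 -0.033]
310 [-0.007  0.001 -0.033]
318 [-0.012  0.001 -0.033]
326 [-0.017  0.001 -0.033]
334 [-0.169  0.002  0.114]
t22.15 pos [0.52   0.3365 0.1138] [ 1.799e+02 -1.000e-01  8.370e+01] w0.0682 F [-0.  -0.6  0.3] -> tx,ty,tz,tw [-0.3173  0.1639 -0.0466] 0.2
```

It stands level and released. I'll raise straight up, then go to the bar.

Call:
play_rows(
  deltas=[
    {"fingers": 1,"tx": 0,"ty": 0,"tz": -0.02,"twist": 0},
    {"fingers": 1,"tx": 0,"ty": 0,"tz": -0.06,"twist": 0},
    {"fingers": 1,"tx": 0,"ty": 0,"tz": -0.1,"twist": 0},
    {"fingers": 1,"tx": -0.04,"ty": 0.021,"tz": -0.11,"twist": 0},
    {"fingers": 1,"tx": -0.09,"ty": 0.046,"tz": -0.11,"twist": 0},
    {"fingers": 1,"tx": -0.14,"ty": 0.072,"tz": -0.1,"twist": 0},
    {"fingers": 1,"tx": -0.19,"ty": 0.098,"tz": -0.08,"twist": 0},
    {"fingers": 1,"tx": -0.24,"ty": 0.124,"tz": -0.06,"twist": 0},
    {"fingers": 1,"tx": -0.29,"ty": 0.15,"tz": -0.04,"twist": 0},
    {"fingers": 1,"tx": -0.317,"ty": 0.164,"tz": -0.03,"twist": 0},
  ],
  newtons=60,
)

```text
t: 23.4
eef_pos: [0.6488, -0.0003, 0.1437]
eef_rot: [179.9, -0.1, 83.5]
force: [0.6, 0.3, -0.2]
gripper_width: 0.0856
```

```bash
python3 -c "
from h import *
go(.6482,.0031,.0305,83.6)
w=snap('wrist');g=snap('scene');save(np.hstack([cv2.resize(w['frame'],(400,250)),cv2.resize(g['frame'][210:335,290:490],(400,250))]),'pics/s8.png')"
```

```text
t23.40 pos [ 6.488e-01 -3.000e-04  1.437e-01] [ 1.799e+02 -1.000e-01  8.350e+01] w0.0856 F [ 0.6  0.3 -0.2] -> tx,ty,tz,tw [ 0.0031 -0.0012  0.1132] -0.1
```

View pics/s8.png

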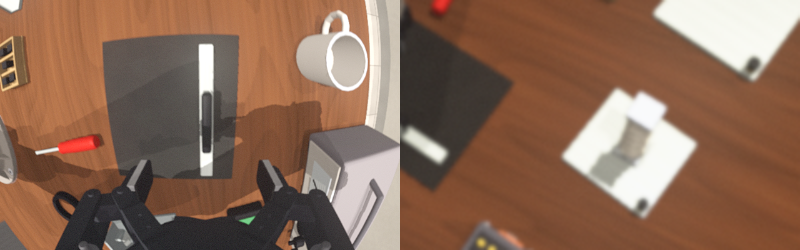

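The insulator stands upright on the small plate (right half, 640,125), and the bar is between the fingers (205,110). I'll descend and grip.

Call:
play_rows(
  deltas=[
    {"fingers": 1,"tx": 0.003,"ty": -0.001,"tz": 0.04,"twist": 0},
    {"fingers": 1,"tx": 0.003,"ty": -0.001,"tz": 0.08,"twist": 0},
    {"fingers": 1,"tx": 0.003,"ty": -0.001,"tz": 0.105,"twist": 0},
    {"fingers": 1,"tx": 0.003,"ty": -0.001,"tz": 0.113,"twist": 0},
    {"fingers": 1,"tx": 0.003,"ty": -0.001,"tz": 0.113,"twist": 0},
    {"fingers": -1,"tx": 0.003,"ty": -0.001,"tz": 0.113,"twist": 0},
    {"fingers": -1,"tx": 0.003,"ty": -0.001,"tz": 0.113,"twist": 0},
    {"fingers": -1,"tx": 0.003,"ty": -0.001,"tz": 0.113,"twist": 0},
    {"fingers": -1,"tx": 0.003,"ty": -0.001,"tz": 0.113,"twist": 0},
    {"fingers": -1,"tx": 0.003,"ty": -0.001,"tz": 0.113,"twist": 0},
  ],
  newtons=60,
)

```text
t: 24.75
eef_pos: [0.6486, 0.0019, 0.0305]
eef_rot: [179.9, -0.1, 83.4]
force: [1.1, -1.0, 3.0]
gripper_width: 0.0126
```

```bash
python3 -c "
from h import *
go(.4959,-.312,.16,97.3)"
```

```text
t24.75 pos [0.6486 0.0019 0.0305] [ 1.799e+02 -1.000e-01  8.340e+01] w0.0126 F [ 1.1 -1.   3. ] -> tx,ty,tz,tw [-0.3292 -0.1152 -0.1302] -13.9
```

Call:
play_rows(
  deltas=[
    {"fingers": -1,"tx": 0,"ty": 0,"tz": -0.03,"twist": 0},
    {"fingers": -1,"tx": 0,"ty": 0,"tz": -0.08,"twist": 0},
    {"fingers": -1,"tx": -0.03,"ty": -0.01,"tz": -0.13,"twist": 0},
    {"fingers": -1,"tx": -0.08,"ty": -0.028,"tz": -0.145,"twist": -2},
    {"fingers": -1,"tx": -0.13,"ty": -0.045,"tz": -0.145,"twist": -5},
    {"fingers": -1,"tx": -0.18,"ty": -0.063,"tz": -0.145,"twist": -8},
    {"fingers": -1,"tx": -0.23,"ty": -0.08,"tz": -0.145,"twist": -11},
    {"fingers": -1,"tx": -0.28,"ty": -0.098,"tz": -0.145,"twist": -14},
    {"fingers": -1,"tx": -0.315,"ty": -0.11,"tz": -0.14,"twist": -14},
    {"fingers": -1,"tx": -0.329,"ty": -0.115,"tz": -0.13,"twist": -14},
  ],
  newtons=60,
)

```text
t: 26.0
eef_pos: [0.4946, -0.3141, 0.1594]
eef_rot: [179.9, -0.0, 97.2]
force: [0.5, 1.4, -2.4]
gripper_width: 0.0129
```

Call:
play_rows(
  deltas=[
    {"fingers": -1,"tx": 0,"ty": 0,"tz": 0,"twist": 0},
    {"fingers": -1,"tx": 0,"ty": 0,"tz": 0,"twist": 0},
    {"fingers": -1,"tx": 0,"ty": 0,"tz": 0,"twist": 0},
    {"fingers": -1,"tx": 0,"ty": 0,"tz": 0,"twist": 0},
    {"fingers": -1,"tx": 0,"ty": 0,"tz": 0,"twist": 0},
    {"fingers": -1,"tx": 0,"ty": 0,"tz": 0,"twist": 0},
    {"fingers": -1,"tx": 0,"ty": 0,"tz": 0,"twist": 0},
    {"fingers": -1,"tx": 0,"ty": 0,"tz": 0,"twist": 0},
    {"fingers": -1,"tx": 0,"ty": 0,"tz": 0,"twist": 0},
    {"fingers": -1,"tx": 0,"ty": 0,"tz": 0,"twist": 0},
  ],
)

```text
t: 27.25
eef_pos: [0.4946, -0.3141, 0.1594]
eef_rot: [179.9, -0.0, 97.2]
force: [0.2, -0.6, -3.4]
gripper_width: 0.0131
```

```bash
python3 -c "
from h import *
w=snap('wrist');save(w['frame'],'pics/w9.png')
go(.4959,-.3125,.0765,97.3)"
```

```text
t27.30 pos [ 0.4946 -0.3141  0.1594] [179.9  -0.   97.2] w0.0128 F [-0.1  0.2 -4.1] -> tx,ty,tz,tw [0.0014 0.0014 0.0829] -0.1
```

View pics/w9.png

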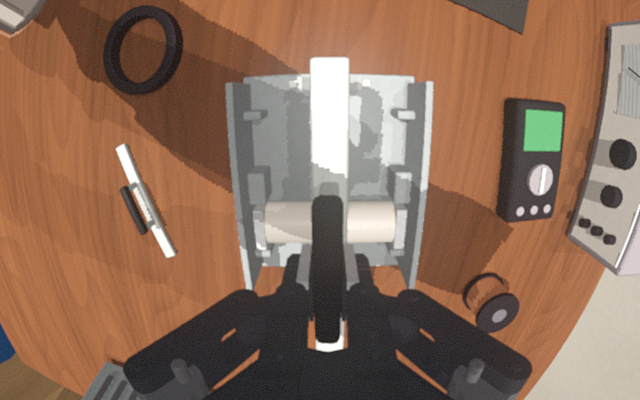

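The bar hangs level and centred over the cradle (330,180), aligned with the slots. I'll lower it to the recorded height, but not release yet.

Call:
play_rows(
  deltas=[
    {"fingers": -1,"tx": 0.001,"ty": 0.0014,"tz": 0,"twist": 0},
    {"fingers": -1,"tx": 0.001,"ty": 0.0014,"tz": 0.02,"twist": 0},
    {"fingers": -1,"tx": 0.001,"ty": 0.0014,"tz": 0.04,"twist": 0},
    {"fingers": -1,"tx": 0.001,"ty": 0.0014,"tz": 0.055,"twist": 0},
    {"fingers": -1,"tx": 0.001,"ty": 0.0014,"tz": 0.065,"twist": 0},
    {"fingers": -1,"tx": 0.001,"ty": 0.0014,"tz": 0.073,"twist": 0},
    {"fingers": -1,"tx": 0.001,"ty": 0.0014,"tz": 0.079,"twist": 0},
    {"fingers": -1,"tx": 0.001,"ty": 0.0014,"tz": 0.0825,"twist": 0},
    {"fingers": -1,"tx": 0.001,"ty": 0.0014,"tz": 0.083,"twist": 0},
    {"fingers": -1,"tx": 0.001,"ty": 0.0014,"tz": 0.083,"twist": 0},
  ],
  newtons=60,
)

```text
t: 28.55
eef_pos: [0.4963, -0.313, 0.0773]
eef_rot: [179.9, 0.0, 97.2]
force: [-3.4, 2.4, 6.0]
gripper_width: 0.0125
```

```bash
python3 -c "
from h import *
go(.4959,-.3125,.0765,97.3)"
```

```text
t28.55 pos [ 0.4963 -0.313   0.0773] [179.9   0.   97.2] w0.0125 F [-3.4  2.4  6. ] -> tx,ty,tz,tw [ 0.0006 -0.0004  0.0008] -0.1
```

The bar is seated: it makes contact at 77 mm, near the recorded 76.5 mm. I'll release and rise.

Call:
play_rows(
  deltas=[
    {"fingers": -1,"tx": 0,"ty": 0,"tz": 0,"twist": 0},
    {"fingers": 0.2,"tx": 0,"ty": 0,"tz": 0,"twist": 0},
    {"fingers": 1,"tx": 0,"ty": 0,"tz": 0,"twist": 0},
    {"fingers": 1,"tx": 0,"ty": 0,"tz": 0,"twist": 0},
    {"fingers": 1,"tx": 0,"ty": 0,"tz": 0,"twist": 0},
    {"fingers": 1,"tx": 0,"ty": 0,"tz": -0.03,"twist": 0},
    {"fingers": 1,"tx": 0,"ty": 0,"tz": -0.07,"twist": 0},
    {"fingers": 1,"tx": 0,"ty": 0,"tz": -0.12,"twist": 0},
    {"fingers": 1,"tx": 0,"ty": 0,"tz": -0.13,"twist": 0},
    {"fingers": 1,"tx": 0,"ty": 0,"tz": -0.13,"twist": 0},
  ],
  newtons=60,
)

```text
t: 29.8
eef_pos: [0.4961, -0.3131, 0.2076]
eef_rot: [179.8, 0.1, 97.2]
force: [0.3, -0.3, -1.0]
gripper_width: 0.0855
```

```bash
python3 - <<'E'
from h import *
w=snap('wrist');g=snap('scene');save(np.hstack([w['frame'][60:310,200:470],cv2.resize(g['frame'][210:335,290:490],(400,250))]),'pics/w10.png')
P=fpts(w)
for n,(x,y) in dict(endP=(.4959-.1*np.sin(.129),-.312+.1*np.cos(.129)),endM=(.4959+.1*np.sin(.129),-.312-.1*np.cos(.129))).items():
    m=(np.hypot(P[...,0]-x,P[...,1]-y)<.006);print(n,np.nanmedian(P[m][:,2]),m.sum())
h=P[(P[...,2]>.09)&(np.hypot(P[...,0]-.496,P[...,1]+.312)<.06)];print(len(h),np.median(h,0))
T=snap('top');Q=pts(T);m=Q[...,2];b=(m>.10)&(m<.2)&(np.hypot(Q[...,0]-.52,Q[...,1]-.337)<.06);print('ins',np.round(np.nanmedian(Q[b],0),3),b.sum())
E
```

```text
endP 0.05998918031172216 93
endM 0.06025714744052185 78
26161 [ 0.49603859 -0.3014153   0.28714413]
ins [0.518 0.332 0.146] 294
```

Both bar ends sit at 60 mm (61 expected) and the insulator's top is at about 146 mm. I'll check the smooth piece once, then hand in.

```bash
python3 - <<'E'
from h import *
P=fpts(dict(np.load('wrist.npz')));a=np.radians(7.4);R=np.array([[np.cos(a),-np.sin(a)],[np.sin(a),np.cos(a)]])
C=(P[...,:2]-[.4959,-.3125])@R
m=(abs(C[...,1]+.038)<.03)&(abs(C[...,0])<.055)&(abs(C[...,0])>.015)&(P[...,2]>.036)&(P[...,2]<.052)
print('smooth',np.round([C[m][:,1].min(),C[m][:,1].max(),np.median(C[m][:,1]),P[m][:,2].max()],4))
k=(P[...,2]>.054)&(P[...,2]<.066)&(abs(C[...,1])<.12)&(abs(C[...,1])>.045)&(abs(C[...,0])<.0125)
for s in(1,-1):
    q=C[k&(C[...,1]*s>0)];print('bar end x',np.round([q[:,0].min(),q[:,0].max(),np.abs(q[:,1]).max()],4))
print(ctrl.get_state()['t']);print(ticket.hand_in())
E
```

```text
smooth [-0.0567 -0.0195 -0.0339  0.0491]
bar end x [-0.007   0.0125  0.1021]
bar end x [-0.007   0.0125  0.1069]
29.95
the job is handed in; nothing more can be done
None
```

I finished the whole job and handed it in at about 30 s of the 69 s allowed; hand-in gives no verdict.

**What I did:**
1. I moved the bar to the mat, then laid the ribbed insulator beside it and let go.
2. I regripped the insulator on its outer rib. At 20 N it would not pivot, so I eased the jaws and followed an arc until it stood upright on the mat.
3. I carried it upright to the smaller earth plate and released it near the middle.
4. I set the bar back into both brackets and raised the gripper clear.

**Last checks, from camera depth:**
- **Bar:** both ends' top faces read about 60 mm, against 61 mm expected when seated. Across the slots it reads about 3 mm off my reference, though my search window cut one edge off. Along its length it reads about 2 mm off, within 15 mm. It was released from within about 1 mm of where I first gripped it.
- **Ribbed insulator:** it stands let go with a level top face. The top is at about (0.518, 0.332) m against the plate middle at (0.5205, 0.3366). Its height reads 146 mm against 148 expected.
- **Smooth insulator:** it spans y = -57 to -20 mm in the cradle, centred on -38 mm, so it is still in its place.
- **Not seen:** the viewer refused my final picture because I had reached the limit of 12. The end state of the bar therefore rests on the depth numbers alone.

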